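# Hang the lift-off door on the draught shield and shut it

### The job

Lift the draught shield's grey door out of its rack, hold it well open (roughly at right angles to the shield's front) and lower it gently so that its two knuckles drop together over the two hinge pins and it sits fully down; then swing it shut, under the keeper and against the stop, and let go. The hinge post is clamped somewhere along its slots, so find the pins by light touch or by eye and never press the door against the shield with more than 40 N. Leave the beaker in the shield, the vial beside it and the pipette bulb standing where they are.

Things in the scene. Friction and masses are not known exactly. Their poses are not given: they have to be found in the camera images.
- shield: Fixed white draught shield, open in front and on top: floor 170 x 174 x 6 mm, 4 mm walls at the back and sides, 122 mm high. Origin: centre of its underside, on the worktop. +x to its back, -x its open front (roughly towards the robot), +y the hinge side, z up. A steel hinge post (16 mm wide, 100 mm high) stands at its front left, a keeper at its front right.
- hinge_nominal (a point): Middle of the slot range of the lower pin's foot: x -102, y 70, z 26 mm in the shield; its axes. The post is clamped in slots: BOTH real pins stand together somewhere from -14 to +14 mm along the shield's y from here, not reported (x and z are true). Pins: upright, 8 mm diameter, 16 mm tall, tips bevelled 0.8 mm; the upper pin is 68 mm straight above the lower.
- upper_arm_nominal (a point): Foot of the upper pin when the post is mid-slot (x -102, y 70, z 94 mm in the shield; same -14..+14 mm y error). Each pin stands on a level arm 6 mm thick, 14 mm wide, ending 7 mm in front of the pin. The upper arm bars the way from above: bring the door in level from the front (-x) or from the left (+y), raised 18 to 40 mm over its seated height, then lower it.
- keeper (a point): Fixed in the shield (x -102, y -65, z 117 mm): where the door's top free corner rests when shut, plus the post's displacement along y. Behind it a stop plate (face at x -98, y -86 to -34 mm), above it a roof (underside z 126 mm, reaching forward to x -122 mm). The door's corner swings in below the roof, so the door cannot be lowered on to its pins when shut.
- door_grip (a point): Centre of the grip tab of the loose door (about 0.25 kg): black upright tab on the top edge, 12 mm thick (x), 44 mm long (y), 45 mm tall, its centre 22.5 mm above the panel's top edge. Door axes: z up, +y along the panel towards the hinge, +x inner face. Axes equal the shield's when shut; opened by an angle, the door's yaw is the shield's minus that angle.
- door_knuckle (a point): On the door's hinge axis, at the underside of its lower knuckle: 45 mm in +y from and 113.5 mm below door_grip. Each knuckle is a tube, 20 mm outside, 10.4 mm bore (1.2 mm play round the pin), 16 mm tall; the upper is 68 mm above the lower, same axis. The door seated, this point is at z 26 mm. Axes as the door.
- door_corner (a point): The door's top free corner, 135 mm from the hinge axis and 91 mm above door_knuckle. The panel is 6 mm thick and 105 mm high, from 14 to 135 mm from the hinge axis; its lower edge is 14 mm below door_knuckle. Axes as the door.
- door_rack: Fixed black rack in which the door stands at the start, upright: base 75 x 130 x 8 mm, four posts 53 mm high in two pairs, an 8 mm slot along its y between them (1 mm play each side of the panel), hinge edge towards its +y. Lift the door at least 50 mm straight up to clear it. Origin: centre of its underside, on the worktop.
- cup_beaker_mid (a point): Loose 50 ml beaker, 50 mm across, 59 mm tall, standing inside the shield; point half-way up. Leave alone.
- side_vial_mid (a point): Loose vial, 28 mm across, 60 mm tall, standing on the worktop left of the shield; point half-way up. Leave alone.
- bulb_mid (a point): Loose rubber pipette bulb, 53 mm across, 76 mm tall, standing left of the rack; point half-way up. Leave alone.
Mind the look-alikes: they are no part of the job. Of the things that look like the part that bears door_grip, the larger one is meant.

How it is judged:
On the way:
1. the door is down on both pins, standing open (free corner more than 60 mm in front of the shut place) (z of door_knuckle in the frame of shield between 0.021 and 0.03 m and x of door_knuckle in the frame of shield between -0.107 and -0.097 m and y of door_knuckle in the frame of shield between 0.053 and 0.087 m and angle between door_knuckle's own z axis and vertical below 0.08 rad and x of door_corner in the frame of shield below -0.162 m), for 0.2 s.
At the end, for the whole second after the job is handed in: The door hangs on both pins, fully down (knuckle underside within 4 mm of its seat height, hinge axis within 5 mm of the pins' line front to back, leaning less than 0.08 rad), shut with its free corner under the keeper and within 8 mm of the shut plane, released and at rest (z of door_knuckle in the frame of shield between 0.021 and 0.03 m and x of door_knuckle in the frame of shield between -0.107 and -0.097 m and y of door_knuckle in the frame of shield between 0.053 and 0.087 m and angle between door_knuckle's own z axis and vertical below 0.08 rad and x of door_corner in the frame of shield above -0.11 m and y of door_corner in the frame of shield below -0.047 m and z of door_corner in the frame of shield below 0.124 m and linear speed of door below 0.02 m/s); the robot touches nothing.
It fails at once if the door is pressed or knocked against the shield, its pins or keeper with more than 40 N (contact force between door and shield above 40 N).
It fails at once if the beaker inside the shield is moved by more than 15 mm or tipped (distance of cup_beaker_mid from where it was at the start of the episode above 0.015 m or angle between cup_beaker_mid's own z axis and vertical above 0.4 rad).
It fails at once if the vial beside the shield is moved by more than 15 mm or tipped (distance of side_vial_mid from where it was at the start of the episode above 0.015 m or angle between side_vial_mid's own z axis and vertical above 0.4 rad).
It fails at once if the pipette bulb is moved by more than 15 mm or tipped (distance of bulb_mid from where it was at the start of the episode above 0.015 m or angle between bulb_mid's own z axis and vertical above 0.4 rad).
It also fails if it takes over 51 s, if anything falls off the work surface, if the arm or the gripper's body presses on something with over 40 N, if the wrist force passes 120 N, or if a joint passes its speed limit or range.

### The arm

A 6-joint arm with a two-finger parallel gripper is mounted at the origin on a cart in front of the work surface, level with it; the furniture and walls round the work are solid. World frame = base frame: x ahead of the robot, y to its left, z up, the work surface at z = 0. Lengths are in m, angles in rad, forces in N, time in s.
With the tool pointing down it reaches from about 0.35 to 1 m from the base axis. Payload 7.1 kg.
Tool frame: the origin (TCP) lies on the centre line of the jaws, within the pads' length; the fingertips stand 11 mm ahead of it and the grasp point (between the pads) lies 8 mm behind it; z points along the fingers, y is the line along which they close (so a half turn about z gives the same grasp; the last joint's range is limited). The gripper opens to 85 mm and grips with 20 to 120 N. Pads are 22 mm wide; open, the fingers measure 114 mm over their backs; the gripper's body (76 mm by 85 mm) begins 54 mm behind the grasp point. The pads swing forward as they close: fully open they stand 13 mm farther back than shut.
Start: joints at [-1.289, 0.423, 1.63, -0, 1.089, -0.019], TCP at [0.185, -0.597, 0.242] pointing down, gripper open.
Joint ranges: [-3, 3], [-0.9, 2.11], [0.09, 2.58], [-1.31, 4.45], [0.11, 2.69], [-2.54, 2.54]. Speed limits (rad/s): [2.39, 2.39, 3.01, 3.14, 3.14, 3.14].

### API

Orientations are given as [roll, pitch, yaw] about the fixed x, y, z axes, in that order (R = Rz(yaw) Ry(pitch) Rx(roll)).
In Python, from station import env, cams gives the robot as it stands. The module is installed in compiled form; this text tells all that it offers.
- The arm moves only by the tool servo_tool, never from a script. Its argument "series" is a list of rows, each a list of 6 numbers: the shift along the tool's x, y, z scaled (see below), then the turn, a rotation vector about the tool's x, y, z scaled (see below). A call has 1 to 10 rows; each row shifts and turns the commanded pose from where the row before left it, along the tool's axes as they then stand; what a row does not reach is not made up. The controller multiplies each number of a shift by 0.04 m and each number of a turn by 4 degrees. A row lasts 1/12 s, in which the tool goes at most 41.7 mm and 7.16 degrees, less where a joint would pass 70% of its speed; a pose out of reach is approached as far as the arm can. A call with a number of a shift or a turn outside -1 to 1 is refused whole. A call with a gripper value outside its range is refused whole. "hand" is the gripper command: -1 is fully open, 1 is shut, values between are in proportion, set as the call begins (left out, the last holds). The fingers move at their own pace and stop on an object; the grip force is fixed at half the most. Time passes only in rows, so rows that do not move let the fingers close. It gives the time, the measured TCP pose, the force, the opening and the grip force at its end, in the units of the state.
- env.get_state(): the state, without advancing time (a new reading comes with each control period).
- cams.snapshot(name): name is "scene" or "top"; returns (picture, depth): 384x512x3 uint8, blue, green, red; 384x512 float32, m along the optical axis (not along the pixel's ray), 0 where there is no reading.
- cams.camera_model(name): a dict with "vfov" (degrees; the focal length in pixels is half the picture's height over the tangent of half this angle, whatever the lens; pixels are square), "cx", "cy" (the principal point, pixels), "xyz" and "attitude" of the camera in the world. Camera axes: x right, y down, z forward; pixel columns grow to the right and rows downward; lengths in m; the calibration is good to about 2 mm. A picture is of the moment at which its call begins. camera_model takes no time and is no camera call.
- env.close_job(): hands the job in; it is judged then, once.
The state is a dict: "time_s": time; "q": joint angles; "qvel": joint speeds; "effort": joint torques, N m; "tcp_pos": TCP position; "tcp_rot": TCP orientation; "wrist_force": force on the tool from outside, world axes, zero at the start; "ft_torque": the same for the moment, N m; "width": finger opening in m; "finger_force": force on a finger pad.
Only numpy, scipy, OpenCV 4.12 (cv2) and the standard library are available. Lean on these libraries where they do the work, as an engineer would, in place of code of your own. Each camera call takes 0.05 s, during which the arm holds its last target. There are 200 camera calls.

## Working session

There is one attempt and no reset: what is moved stays moved. The work goes in short steps, Python scripts to look and compute and a tool call to move; the robot and the scene stay as the last step left them, time stands still between calls to the robot, and variables do not carry over. Pictures are saved under pics/ and viewed, at most 10 in all, crops included, and the job is handed in when it is done.

Besides the shell and the picture viewer there is one more tool, called after ">>>" in YAML: its name, and indented under it one key for each argument. servo_tool: Moves the arm, as the interface text tells. Its arguments: {"type":"object","properties":{"series":{"type":"array"},"hand":{"type":"number"}},"required":["series"]}

```bash
mkdir -p pics
cat > h.py <<'E'
import numpy as np, cv2
from scipy.spatial.transform import Rotation as R
from station import env, cams
def cam(n):
    m=cams.camera_model(n); f=192/np.tan(np.radians(m['vfov'])/2)
    return m,f
def Rc(m):
    a=np.array(m['attitude'],float)
    return a if a.shape==(3,3) else R.from_euler('xyz',a).as_matrix()
def ray(n,u,v):
    m,f=cam(n); d=Rc(m)@np.array([(u-m['cx'])/f,(v-m['cy'])/f,1.]); return np.array(m['xyz']),d
def onz(n,u,v,z):
    o,d=ray(n,u,v); return o+d*(z-o[2])/d[2]
def cloud(n,D):
    m,f=cam(n); v,u=np.mgrid[:384,:512]
    P=np.stack([(u-m['cx'])/f*D,(v-m['cy'])/f*D,D],-1)@Rc(m).T+np.array(m['xyz']); P[D<=0]=np.nan; return P
def proj(n,P):
    m,f=cam(n); c=(np.atleast_2d(P)-np.array(m['xyz']))@Rc(m); return np.c_[c[:,0]/c[:,2]*f+m['cx'],c[:,1]/c[:,2]*f+m['cy']]
E
python3 - <<'E'
from h import *
for n in ('scene','top'):
    p,d=cams.snapshot(n); cv2.imwrite(f'pics/{n}0.png',p); np.save(f'{n}0.npy',d); print(n,cams.camera_model(n),(d>0).mean())
print(env.get_state())
E
```

```text
scene {'vfov': 53.47046572205478, 'cx': 257.6643944204934, 'cy': 190.11052403651374, 'xyz': array([0.30781514, 0.58489746, 0.81398271]), 'attitude': array([-2.4561821 , -0.0083028 , -2.68757323])} 0.9959004720052084
top {'vfov': 51.32720758863594, 'cx': 254.32203834653475, 'cy': 184.7120255211001, 'xyz': array([0.36881875, 0.08174997, 1.2307971 ]), 'attitude': array([-2.9611094 , -0.03393475, -1.54470262])} 0.9962158203125
{'time_s': 0.1, 'q': array([-1.28902221e+00,  4.23779727e-01,  1.63058826e+00, -1.05909935e-05,
        1.08863826e+00, -1.89845865e-02]), 'qvel': array([-1.33074664e-03,  2.28031814e-04, -3.24378692e-03,  7.29303618e-05,
        4.42871418e-05,  9.65036027e-04]), 'effort': array([ 8.81204596e-04, -5.58420539e+01, -2.82445157e+01,  3.28171461e-05,
        2.98860294e-03, -6.31886095e-06]), 'tcp_pos': array([ 0.18505165, -0.59647726,  0.24162382]), 'tcp_rot': array([-3.14017914e+00, -1.74599189e-05,  3.00763611e-01]), 'wrist_force': array([-0.14181557,  0.03127075, -0.93131484]), 'ft_torque': array([-0.00359475,  0.01346567,  0.03261657]), 'finger_force': 0.0, 'width': 0.08551531591306698}
```

View pics/scene0.png

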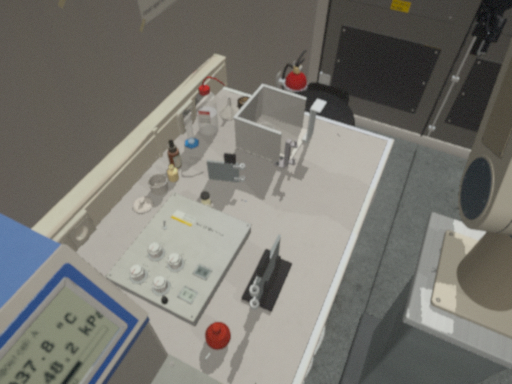

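View pics/top0.png

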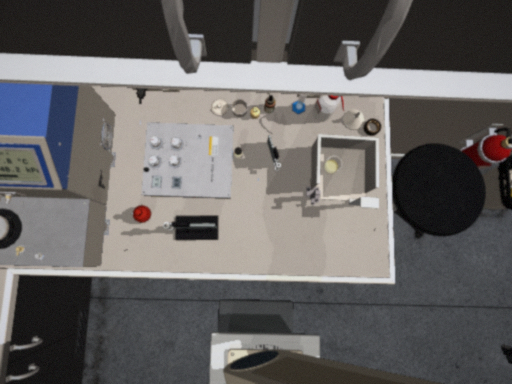

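The top view shows the shield at (348,167), the rack with the standing door at (195,228) and the red bulb at (142,213). The smaller look-alike door is at (273,150). Candidates for the grip tab are the rack door (195,228) and the small door (273,150). I choose the rack one because it is larger, and I'll check it in a close crop.

Run:
```python
from h import *
t=cv2.imread('pics/top0.png'); s=cv2.imread('pics/scene0.png')
a=cv2.resize(t[190:260,120:240],None,fx=4,fy=4,interpolation=2); a=cv2.resize(a,(480,280))
b=cv2.resize(t[120:215,290:390],(400,380),interpolation=2)
c=cv2.resize(s[225:355,195:305],(400,473)[::1],interpolation=2)[:,:]
im=np.zeros((600,800,3),np.uint8)
im[:220,:378]=cv2.resize(t[190:260,120:240],(378,220),interpolation=2)
im[220:600,:400]=b
im[:300,400:]=cv2.resize(s[230:320,220:340],(400,300),interpolation=2)
im[300:,400:]=cv2.resize(s[80:170,220:340],(400,300),interpolation=2)
cv2.imwrite('pics/crop1.png',im)
D=np.load('top0.npy');P=cloud('top',D)
def st(m,l): 
    q=P[m]; print(l,len(q),np.nanmean(q,0).round(4),np.nanmin(q,0).round(4),np.nanmax(q,0).round(4))
def reg(u0,v0,u1,v1):
    m=np.zeros(D.shape,bool);m[v0:v1,u0:u1]=1;return m
z=P[...,2]
st(reg(240,220,300,260),'table')
r=reg(155,205,235,250)
for lo,hi in((.004,.015),(.04,.06),(.1,.13),(.14,.18),(.13,.2)): st(r&(z>lo)&(z<hi),f'rack {lo}')
r=reg(295,120,390,215)
for lo,hi in((.002,.012),(.085,.105),(.105,.119),(.119,.124),(.126,.2)): st(r&(z>lo)&(z<hi),f'sh {lo}')
m=r&(z>.116)&(z<.128); pts=P[m][:,:2].astype(np.float32); print(cv2.minAreaRect(pts))
m=reg(155,205,235,250)&(z>.004)&(z<.015); print(cv2.minAreaRect(P[m][:,:2].astype(np.float32)))
hsv=cv2.cvtColor(t,cv2.COLOR_BGR2HSV); r=reg(125,195,160,230)&(hsv[...,1]>150); st(r,'bulb')
```

```text
table 2400 [ 4.258e-01 -5.100e-03 -2.000e-04] [ 0.3647 -0.0966 -0.009 ] [0.488  0.0871 0.008 ]
rack 0.004 853 [0.4555 0.2172 0.0078] [0.3924 0.1043 0.004 ] [0.5235 0.3457 0.0148]
rack 0.04 81 [0.4514 0.2174 0.0515] [0.4412 0.1628 0.041 ] [0.4695 0.2864 0.0584]
rack 0.1 114 [0.4564 0.2248 0.1108] [0.4446 0.1587 0.1011] [0.4619 0.3015 0.1282]
rack 0.14 82 [0.4553 0.2462 0.1569] [0.4496 0.2256 0.1457] [0.4616 0.2674 0.1629]
rack 0.13 98 [0.4545 0.246  0.1529] [0.4486 0.2255 0.1302] [0.4616 0.2674 0.1629]
sh 0.002 2850 [ 0.6489 -0.2301  0.0054] [ 0.5064 -0.3857  0.002 ] [ 0.8221 -0.08    0.012 ]
sh 0.085 329 [ 0.654  -0.2147  0.0953] [ 0.5352 -0.3047  0.085 ] [ 0.7254 -0.1272  0.105 ]
sh 0.105 180 [ 0.6698 -0.2369  0.1132] [ 0.5387 -0.3088  0.1055] [ 0.729  -0.1292  0.119 ]
sh 0.119 345 [ 0.6783 -0.2183  0.1213] [ 0.5437 -0.3084  0.119 ] [ 0.7295 -0.1284  0.124 ]
sh 0.126 196 [ 0.5354 -0.2739  0.1315] [ 0.5166 -0.3039  0.1261] [ 0.7232 -0.1307  0.138 ]
((0.6238629817962646, -0.21690599620342255), (0.17903274297714233, 0.20951330661773682), 88.51123809814453)
((0.458112508058548, 0.2250647246837616), (0.2415412962436676, 0.13040710985660553), 89.58735656738281)
bulb 212 [0.4888 0.3768 0.0487] [0.4677 0.3573 0.0279] [0.5125 0.4011 0.0792]
```

View pics/crop1.png

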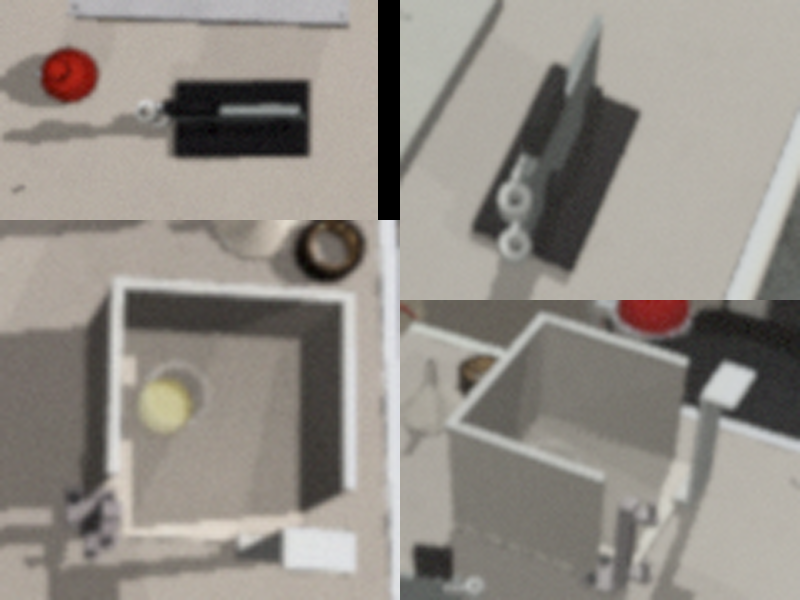

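The crops confirm the rack door: its two knuckle rings are at the left and its dark tab stands on top. The hinge post shows in the top view at about (313,195). Next I measure shield yaw, pins and tab more closely.

Run:
```python
from h import *
T=cloud('top',np.load('top0.npy')); S=cloud('scene',np.load('scene0.npy'))
A=T.reshape(-1,3); B=S.reshape(-1,3)
def sel(Q,x,y,z): 
    return Q[(Q[:,0]>x[0])&(Q[:,0]<x[1])&(Q[:,1]>y[0])&(Q[:,1]<y[1])&(Q[:,2]>z[0])&(Q[:,2]<z[1])]
for n,Q in(('top',A),('scene',B)):
    print(n)
    # rim walls
    for l,x,y in(('back',(.715,.74),(-.29,-.145)),('left',(.58,.71),(-.145,-.115)),('right',(.58,.71),(-.32,-.29))):
        q=sel(Q,x,y,(.115,.128)); 
        if len(q)<8: print(l,len(q)); continue
        if l=='back': k=np.polyfit(q[:,1],q[:,0],1)
        else: k=np.polyfit(q[:,0],q[:,1],1)
        print(l,len(q),k.round(4),q.mean(0).round(4))
    q=sel(Q,(.5,.57),(-.19,-.09),(.02,.15)); print('post',len(q)); print(q[q[:,2].argsort()][::max(1,len(q)//45)].round(3).tolist())
    q=sel(Q,(.5,.58),(-.32,-.2),(.1,.15));print('keeper',len(q),q.mean(0).round(4) if len(q) else 0,cv2.minAreaRect(q[:,:2].astype(np.float32)) if len(q) else 0)
    q=sel(Q,(.44,.475),(.2,.3),(.135,.17)); print('tab',len(q),q.mean(0).round(4),q.min(0).round(4),q.max(0).round(4))
    q=sel(Q,(.44,.475),(.13,.32),(.09,.125)); print('paneltop',len(q),q.mean(0).round(4),q.min(0).round(4),q.max(0).round(4),np.polyfit(q[:,1],q[:,0],1))
    q=sel(Q,(.62,.72),(-.0,.15),(.04,.08)); print('vial',len(q),q.mean(0).round(4))
```

```text
top
back 151 [0.0283 0.7292] [ 0.723  -0.2181  0.1208]
left 137 [-0.0326 -0.1116] [ 0.6468 -0.1326  0.121 ]
right 127 [-0.0282 -0.2846] [ 0.6435 -0.3027  0.1209]
post 116
[[0.536, -0.129, 0.023], [0.555, -0.138, 0.024], [0.536, -0.138, 0.024], [0.551, -0.131, 0.024], [0.554, -0.134, 0.025], [0.551, -0.134, 0.025], [0.548, -0.131, 0.026], [0.548, -0.137, 0.026], [0.554, -0.128, 0.027], [0.551, -0.128, 0.028], [0.566, -0.128, 0.029], [0.538, -0.14, 0.03], [0.541, -0.13, 0.031], [0.562, -0.126, 0.036], [0.54, -0.132, 0.038], [0.555, -0.135, 0.04], [0.537, -0.135, 0.041], [0.54, -0.138, 0.042], [0.54, -0.134, 0.043], [0.542, -0.134, 0.046], [0.566, -0.127, 0.05], [0.556, -0.129, 0.055], [0.563, -0.127, 0.068], [0.566, -0.127, 0.068], [0.556, -0.128, 0.076], [0.563, -0.127, 0.084], [0.566, -0.127, 0.085], [0.55, -0.128, 0.091], [0.536, -0.131, 0.092], [0.547, -0.131, 0.092], [0.547, -0.14, 0.093], [0.544, -0.131, 0.094], [0.553, -0.134, 0.094], [0.55, -0.139, 0.094], [0.564, -0.128, 0.094], [0.541, -0.128, 0.095], [0.562, -0.134, 0.095], [0.535, -0.136, 0.095], [0.561, -0.128, 0.095], [0.
[... 1726 characters left out ...]
, 0.091], [0.555, -0.128, 0.092], [0.538, -0.131, 0.093], [0.542, -0.133, 0.093], [0.548, -0.133, 0.094], [0.533, -0.131, 0.095], [0.54, -0.127, 0.095], [0.555, -0.134, 0.098], [0.553, -0.138, 0.099], [0.557, -0.132, 0.099], [0.557, -0.139, 0.1], [0.567, -0.134, 0.1], [0.542, -0.131, 0.102], [0.543, -0.131, 0.109], [0.541, -0.134, 0.111]]
keeper 170 [ 0.5342 -0.2702  0.1272] ((0.5479978322982788, -0.2725678086280823), (0.057880010455846786, 0.0646049901843071), 89.2402114868164)
tab 176 [0.4525 0.2519 0.1532] [0.4474 0.2262 0.1351] [0.4594 0.2702 0.1602]
paneltop 303 [0.4533 0.2454 0.1065] [0.4429 0.1579 0.0902] [0.4616 0.3024 0.1248] [-0.0308209   0.46087928]
vial 457 [0.6798 0.1092 0.0465]
```

The shield sits near (0.6395, -0.217) with yaw about -0.029. By eye the pin is near (0.540, -0.134), about +10 mm along the slot and within its range. The tab centre is near (0.454, 0.2475), with its top at about 0.158 as expected. Now planning the reach.

```bash
cat >> h.py <<'E'
def plan(legs,p0=None,yaw0=None):
    """legs: (pos,yaw,n); prints rows in tool units, chunks of <=10"""
    s=env.get_state(); p=np.array(s['tcp_pos'] if p0 is None else p0); q=R.from_euler('xyz',s['tcp_rot']) if yaw0 is None else R.from_euler('xyz',[np.pi,0,yaw0])
    rows=[]
    for pos,yaw,n in legs:
        y0=q.as_euler('xyz')[2]; pos=np.array(pos)
        ps=np.linspace(p,pos,n+1); ys=np.linspace(y0,yaw,n+1)
        for i in range(n):
            qn=R.from_euler('xyz',[np.pi,0,ys[i+1]])
            rows.append(np.r_[q.inv().apply(ps[i+1]-ps[i])/.04,np.degrees((q.inv()*qn).as_rotvec())/4]); q=qn
        p=pos
    rows=np.round(rows,3)+0.
    for i in range(0,len(rows),10): print([[float(f'{x:g}') for x in r] for r in rows[i:i+10]],'max',abs(rows[i:i+10]).max())
E
python3 - <<'E'
from h import *
plan([((.40,-.30,.26),.9,10),((.454,.2475,.26),1.605,18)])
E
```

```text
[[0.733, -0.549, -0.045, -0.02, -0.001, -0.858], [0.764, -0.504, -0.046, 0.0, 0.0, -0.858], [0.793, -0.457, -0.046, 0.0, 0.0, -0.858], [0.819, -0.409, -0.046, 0.0, 0.0, -0.858], [0.842, -0.359, -0.046, 0.0, 0.0, -0.858], [0.862, -0.308, -0.046, 0.0, 0.0, -0.858], [0.879, -0.256, -0.046, 0.0, 0.0, -0.858], [0.893, -0.203, -0.046, 0.0, 0.0, -0.858], [0.903, -0.149, -0.046, 0.0, 0.0, -0.858], [0.911, -0.094, -0.046, 0.0, 0.0, -0.858]] max 0.911
[[0.642, -0.414, 0.0, 0.0, 0.0, -0.561], [0.658, -0.388, 0.0, 0.0, 0.0, -0.561], [0.673, -0.362, 0.0, 0.0, 0.0, -0.561], [0.686, -0.336, 0.0, 0.0, 0.0, -0.561], [0.699, -0.309, 0.0, 0.0, 0.0, -0.561], [0.711, -0.281, 0.0, 0.0, 0.0, -0.561], [0.721, -0.253, 0.0, 0.0, 0.0, -0.561], [0.73, -0.225, 0.0, 0.0, 0.0, -0.561], [0.739, -0.196, 0.0, 0.0, 0.0, -0.561], [0.746, -0.167, 0.0, 0.0, 0.0, -0.561]] max 0.746
[[0.752, -0.137, 0.0, 0.0, 0.0, -0.561], [0.756, -0.108, 0.0, 0.0, 0.0, -0.561], [0.76, -0.078, 0.0, 0.0, 0.0, -0.561], [0.763, -0.048, 0.0, 0.0, 0.0, -0.561], [0.764, -0.018, 0.0, 0.0, 0.0, -0.561], [0.764, 0.011, 0.0, 0.0, 0.0, -0.561], [0.763, 0.041, 0.0, 0.0, 0.0, -0.561], [0.761, 0.071, 0.0, 0.0, 0.0, -0.561]] max 0.764
```

>>> servo_tool:
  series:
    - [0.73, -0.55, -0.05, -0.02, 0, -0.86]
    - [0.76, -0.5, -0.05, 0, 0, -0.86]
    - [0.79, -0.46, -0.05, 0, 0, -0.86]
    - [0.82, -0.41, -0.05, 0, 0, -0.86]
    - [0.84, -0.36, -0.05, 0, 0, -0.86]
    - [0.86, -0.31, -0.05, 0, 0, -0.86]
    - [0.88, -0.26, -0.05, 0, 0, -0.86]
    - [0.89, -0.2, -0.05, 0, 0, -0.86]
    - [0.9, -0.15, -0.05, 0, 0, -0.86]
    - [0.91, -0.09, -0.05, 0, 0, -0.86]
  hand: -1

```text
time_s: 0.93
tcp_pos: [0.3998, -0.2988, 0.262]
tcp_rot: [3.141, 0.001, 0.904]
wrist_force: [0.5, -0.7, -1.1]
width: 0.0857
finger_force: 0.0
```

>>> servo_tool:
  series:
    - [0.64, -0.41, 0, 0, 0, -0.56]
    - [0.66, -0.39, 0, 0, 0, -0.56]
    - [0.67, -0.36, 0, 0, 0, -0.56]
    - [0.69, -0.34, 0, 0, 0, -0.56]
    - [0.7, -0.31, 0, 0, 0, -0.56]
    - [0.71, -0.28, 0, 0, 0, -0.56]
    - [0.72, -0.25, 0, 0, 0, -0.56]
    - [0.73, -0.22, 0, 0, 0, -0.56]
    - [0.74, -0.2, 0, 0, 0, -0.56]
    - [0.75, -0.17, 0, 0, 0, -0.56]

```text
time_s: 1.77
tcp_pos: [0.4287, 0.0053, 0.2616]
tcp_rot: [3.141, 0.001, 1.294]
wrist_force: [-0.4, -0.3, -0.6]
width: 0.0856
finger_force: 0.0
```

>>> servo_tool:
  series:
    - [0.75, -0.14, 0, 0, 0, -0.56]
    - [0.76, -0.11, 0, 0, 0, -0.56]
    - [0.76, -0.08, 0, 0, 0, -0.56]
    - [0.76, -0.05, 0, 0, 0, -0.56]
    - [0.76, -0.02, 0, 0, 0, -0.56]
    - [0.76, 0.01, 0, 0, 0, -0.56]
    - [0.76, 0.04, 0, 0, 0, -0.56]
    - [0.76, 0.07, 0, 0, 0, -0.56]
    - [0, 0, 0, 0, 0, 0]
    - [0, 0, 0, 0, 0, 0]

```text
time_s: 2.6
tcp_pos: [0.4521, 0.2479, 0.2609]
tcp_rot: [-3.141, 0.002, 1.607]
wrist_force: [0.3, 0.2, -1.0]
width: 0.0853
finger_force: 0.0
```

>>> servo_tool:
  series:
    - [0, 0.05, 0.6, 0, 0, 0]
    - [0, 0, 0.6, 0, 0, 0]
    - [0, 0, 0.6, 0, 0, 0]
    - [0, 0, 0.6, 0, 0, 0]
    - [0, 0, 0.5, 0, 0, 0]
    - [0, 0, 0.34, 0, 0, 0]
    - [0, 0, 0, 0, 0, 0]
    - [0, 0, 0, 0, 0, 0]

```text
time_s: 3.27
tcp_pos: [0.454, 0.2455, 0.1313]
tcp_rot: [-3.14, 0.002, 1.604]
wrist_force: [0.3, 0.5, -0.3]
width: 0.0855
finger_force: 0.0
```

>>> servo_tool:
  series:
    - [0, 0, 0, 0, 0, 0]
    - [0, 0, 0, 0, 0, 0]
    - [0, 0, 0, 0, 0, 0]
    - [0, 0, 0, 0, 0, 0]
    - [0, 0, 0, 0, 0, 0]
    - [0, 0, 0, 0, 0, 0]
    - [0, 0, 0, 0, 0, 0]
    - [0, 0, 0, 0, 0, 0]
    - [0, 0, 0, 0, 0, 0]
    - [0, 0, 0, 0, 0, 0]
  hand: 1

```text
time_s: 4.1
tcp_pos: [0.4548, 0.2469, 0.1322]
tcp_rot: [3.141, 0.001, 1.605]
wrist_force: [0.1, 0.4, 5.9]
width: 0.0115
finger_force: 59.4
```

>>> servo_tool:
  series:
    - [0, 0, -0.2, 0, 0, 0]
    - [0, 0, -0.4, 0, 0, 0]
    - [0, 0, -0.45, 0, 0, 0]
    - [0, 0, -0.45, 0, 0, 0]
    - [0, 0, -0.45, 0, 0, 0]
    - [0, 0, -0.45, 0, 0, 0]
    - [0, 0, -0.3, 0, 0, 0]
    - [0, 0, 0, 0, 0, 0]

```text
time_s: 4.77
tcp_pos: [0.4555, 0.2473, 0.2423]
tcp_rot: [3.137, -0.0, 1.605]
wrist_force: [1.3, 1.2, -2.0]
width: 0.0116
finger_force: 59.0
```

Run:
```python
from h import *
s=env.get_state(); print(s['tcp_pos'],s['wrist_force'],s['ft_torque'])
p,d=cams.snapshot('scene'); cv2.imwrite('pics/s1.png',p[120:384,130:400]); np.save('s1.npy',d)
p,d=cams.snapshot('top'); np.save('t1.npy',d); cv2.imwrite('pics/t1.png',p)
im=np.zeros((600,800,3),np.uint8); s=cv2.imread('pics/s1.png'); im[:,:600]=cv2.resize(s,(600,600)); cv2.imwrite('pics/s1b.png',im[:,:600])
c=cams.camera_model
for n in('scene','top'):
    P=cloud(n,np.load(('s1' if n=='scene' else 't1')+'.npy')).reshape(-1,3)
    q=P[(abs(P[:,0]-.455)<.03)&(P[:,1]>.10)&(P[:,1]<.225)&(P[:,2]>.13)&(P[:,2]<.222)]
    print(n,len(q),q.mean(0).round(4),np.polyfit(q[:,1],q[:,0],1),np.polyfit(q[:,2],q[:,0],1))
    q=P[(abs(P[:,0]-.455)<.03)&(P[:,1]>.27)&(P[:,1]<.33)&(P[:,2]>.1)&(P[:,2]<.24)]
    print(len(q),q.mean(0).round(4),q.min(0).round(4),q.max(0).round(4))
```

```text
[0.45550114 0.24730512 0.24231033] [ 1.33390005  1.15702868 -2.03823676] [ 0.01173771 -0.08774889 -0.00332549]
scene 72 [0.4543 0.1996 0.1535] [-0.03597653  0.46148208] [0.00633239 0.45332777]
348 [0.4534 0.2886 0.1827] [0.4435 0.2701 0.122 ] [0.4633 0.3033 0.2387]
top 79 [0.4559 0.1804 0.1915] [-0.05137728  0.46521779] [0.01886422 0.45233667]<stdin>:12: RuntimeWarning: Mean of empty slice.
  ret = um.true_divide(
Traceback (most recent call last):
ValueError: zero-size array to reduction operation minimum which has no identity
```

View pics/s1b.png

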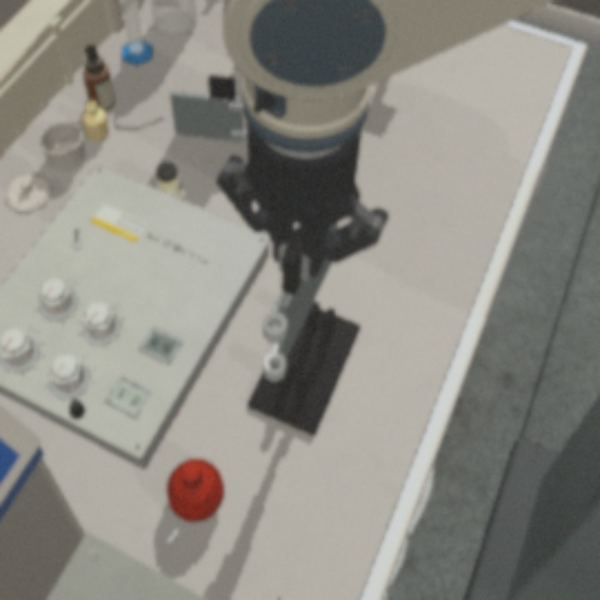

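The picture shows the door held level above the rack, with both knuckle rings at (275,325) and (273,365). The bulb at (195,490) is untouched. Now I turn the door to open and go to a standoff in front of the pins.

Run:
```python
from h import *
plan([((.441,-.133,.242),-.029,26),((.441,-.133,.1435),-.029,4)],[.4548,.2472,.2420],1.605)
```

```text
[[-0.365, -0.026, 0.0, 0.0, 0.0, 0.9], [-0.366, -0.003, 0.0, 0.0, 0.0, 0.9], [-0.365, 0.02, 0.0, 0.0, 0.0, 0.9], [-0.363, 0.043, 0.0, 0.0, 0.0, 0.9], [-0.36, 0.066, 0.0, 0.0, 0.0, 0.9], [-0.355, 0.088, 0.0, 0.0, 0.0, 0.9], [-0.349, 0.11, 0.0, 0.0, 0.0, 0.9], [-0.341, 0.132, 0.0, 0.0, 0.0, 0.9], [-0.332, 0.153, 0.0, 0.0, 0.0, 0.9], [-0.322, 0.174, 0.0, 0.0, 0.0, 0.9]] max 0.9
[[-0.31, 0.194, 0.0, 0.0, 0.0, 0.9], [-0.298, 0.213, 0.0, 0.0, 0.0, 0.9], [-0.284, 0.231, 0.0, 0.0, 0.0, 0.9], [-0.269, 0.248, 0.0, 0.0, 0.0, 0.9], [-0.252, 0.265, 0.0, 0.0, 0.0, 0.9], [-0.235, 0.28, 0.0, 0.0, 0.0, 0.9], [-0.217, 0.294, 0.0, 0.0, 0.0, 0.9], [-0.198, 0.307, 0.0, 0.0, 0.0, 0.9], [-0.179, 0.319, 0.0, 0.0, 0.0, 0.9], [-0.158, 0.33, 0.0, 0.0, 0.0, 0.9]] max 0.9
[[-0.137, 0.339, 0.0, 0.0, 0.0, 0.9], [-0.116, 0.347, 0.0, 0.0, 0.0, 0.9], [-0.094, 0.354, 0.0, 0.0, 0.0, 0.9], [-0.071, 0.359, 0.0, 0.0, 0.0, 0.9], [-0.049, 0.363, 0.0, 0.0, 0.0, 0.9], [-0.026, 0.365, 0.0, 0.0, 0.0, 0.9], [0.0, 0.0, 0.616, 0.0, 0.0, 0.0], [0.0, 0.0, 0.616, 0.0, 0.0, 0.0], [0.0, 0.0, 0.616, 0.0, 0.0, 0.0], [0.0, 0.0, 0.616, 0.0, 0.0, 0.0]] max 0.9
```

>>> servo_tool:
  series:
    - [-0.36, -0.03, 0, 0, 0, 0.9]
    - [-0.37, 0, 0, 0, 0, 0.9]
    - [-0.36, 0.02, 0, 0, 0, 0.9]
    - [-0.36, 0.04, 0, 0, 0, 0.9]
    - [-0.36, 0.07, 0, 0, 0, 0.9]
    - [-0.36, 0.09, 0, 0, 0, 0.9]
    - [-0.35, 0.11, 0, 0, 0, 0.9]
    - [-0.34, 0.13, 0, 0, 0, 0.9]
    - [-0.33, 0.15, 0, 0, 0, 0.9]
    - [-0.32, 0.17, 0, 0, 0, 0.9]

```text
time_s: 5.7
tcp_pos: [0.4478, 0.1001, 0.2385]
tcp_rot: [-3.141, 0.003, 0.974]
wrist_force: [0.2, -0.1, -2.9]
width: 0.011
finger_force: 58.9
```

>>> servo_tool:
  series:
    - [-0.31, 0.19, 0, 0, 0, 0.9]
    - [-0.3, 0.21, 0, 0, 0, 0.9]
    - [-0.28, 0.23, 0, 0, 0, 0.9]
    - [-0.27, 0.25, 0, 0, 0, 0.9]
    - [-0.25, 0.26, 0, 0, 0, 0.9]
    - [-0.24, 0.28, 0, 0, 0, 0.9]
    - [-0.22, 0.29, 0, 0, 0, 0.9]
    - [-0.2, 0.31, 0, 0, 0, 0.9]
    - [-0.18, 0.32, 0, 0, 0, 0.9]
    - [-0.16, 0.33, 0, 0, 0, 0.9]

```text
time_s: 6.53
tcp_pos: [0.4418, -0.0458, 0.2388]
tcp_rot: [3.141, 0.002, 0.345]
wrist_force: [0.2, 0.2, -2.0]
width: 0.0117
finger_force: 58.9
```

>>> servo_tool:
  series:
    - [-0.14, 0.34, 0, 0, 0, 0.9]
    - [-0.12, 0.35, 0, 0, 0, 0.9]
    - [-0.09, 0.35, 0, 0, 0, 0.9]
    - [-0.07, 0.36, 0, 0, 0, 0.9]
    - [-0.05, 0.36, 0, 0, 0, 0.9]
    - [-0.03, 0.36, 0, 0, 0, 0.9]
    - [0, 0, 0, 0, 0, 0]
    - [0, 0, 0, 0, 0, 0]

```text
time_s: 7.2
tcp_pos: [0.4386, -0.1328, 0.2391]
tcp_rot: [3.141, 0.002, -0.029]
wrist_force: [-0.0, 0.4, -2.6]
width: 0.0112
finger_force: 59.0
```

>>> servo_tool:
  series:
    - [0, 0, 0.5, 0, 0, 0]
    - [0, 0, 0.5, 0, 0, 0]
    - [0, 0, 0.5, 0, 0, 0]
    - [0, 0, 0.5, 0, 0, 0]
    - [0, 0, 0.38, 0, 0, 0]
    - [0, 0, 0, 0, 0, 0]
    - [0, 0, 0, 0, 0, 0]

```text
time_s: 7.78
tcp_pos: [0.4387, -0.1319, 0.1443]
tcp_rot: [3.141, 0.002, -0.027]
wrist_force: [0.3, 0.4, -2.3]
width: 0.0116
finger_force: 58.9
```

Run:
```python
from h import *
for k in range(3):
    p,d=cams.snapshot('scene'); s=env.get_state(); print(s['tcp_pos'].round(4),s['tcp_rot'].round(4),s['wrist_force'].round(2))
np.save('s2.npy',d); cv2.imwrite('pics/s2.png',p); P=cloud('scene',d).reshape(-1,3)
uv=proj('scene',[[.50,-.134,.1]])[0].astype(int); print(uv)
cv2.imwrite('pics/s2b.png',cv2.resize(p[uv[1]-45:uv[1]+45,uv[0]-60:uv[0]+60],(800,600),interpolation=2)); print('crop origin',uv-[60,45],'scale 6.667')
q=P[(P[:,0]>.47)&(P[:,0]<.52)&(abs(P[:,1]+.134)<.025)&(P[:,2]>.02)&(P[:,2]<.128)]
print(len(q)); 
for lo in np.arange(.02,.12,.01):
    r=q[(q[:,2]>lo)&(q[:,2]<lo+.01)]; 
    if len(r): print(round(lo,3),len(r),r.min(0).round(4),r.max(0).round(4))
```

```text
[ 0.4395 -0.1323  0.1451] [ 3.1406e+00  2.0000e-04 -2.7400e-02] [ 0.92 -0.65 -2.73]
[ 0.4399 -0.1326  0.1457] [ 3.1401e+00 -1.2000e-03 -2.7700e-02] [-0.22 -0.04 -2.39]
[ 0.4402 -0.1327  0.146 ] [ 3.1399e+00 -2.1000e-03 -2.7900e-02] [ 0.27  0.13 -2.55]
[308 147]
crop origin [248 102] scale 6.667
129
0.03 11 [ 0.4702 -0.1374  0.0335] [ 0.4935 -0.1242  0.0394]
0.04 27 [ 0.4725 -0.1389  0.0403] [ 0.4929 -0.1213  0.0499]
0.05 23 [ 0.4743 -0.1413  0.05  ] [ 0.4931 -0.1206  0.0529]
0.06 1 [ 0.4705 -0.1297  0.0631] [ 0.4705 -0.1297  0.0631]
0.08 1 [ 0.4704 -0.1302  0.082 ] [ 0.4704 -0.1302  0.082 ]
0.1 14 [ 0.4729 -0.138   0.1041] [ 0.4924 -0.1216  0.1098]
0.11 44 [ 0.4701 -0.1386  0.11  ] [ 0.4931 -0.1199  0.12  ]
```

View pics/s2b.png

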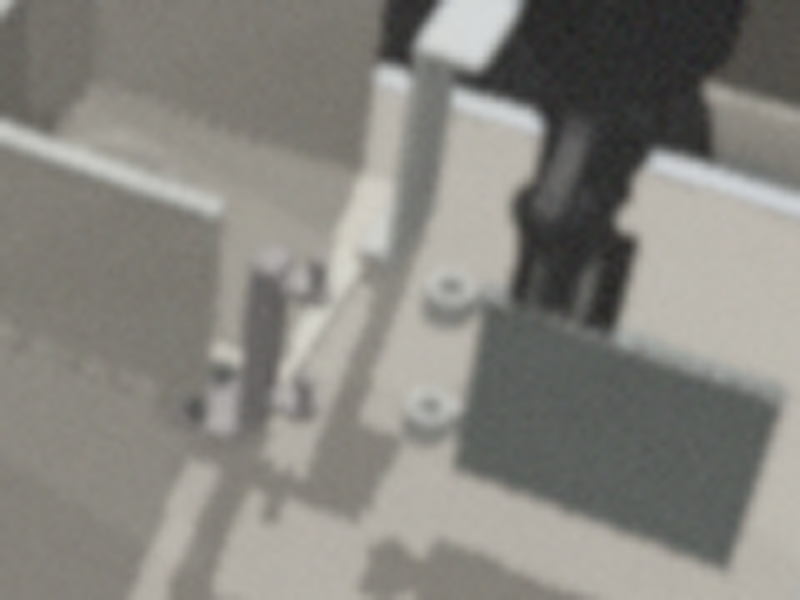

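The crop shows the two knuckle rings at (452,287) and (432,403), with the upper pin near (313,265) and the lower near (298,383). They're about level in y. I compute the relative offset and then touch from the front.

>>> servo_tool:
  series:
    - [0.2, 0, 0, 0, 0, 0]
    - [0.3, 0, 0, 0, 0, 0]
    - [0.2, 0, 0, 0, 0, 0]
    - [0.1, 0, 0, 0, 0, 0]
    - [0, 0, 0, 0, 0, 0]
    - [0, 0, 0, 0, 0, 0]

```text
time_s: 8.43
tcp_pos: [0.4716, -0.1337, 0.1449]
tcp_rot: [3.14, -0.0, -0.028]
wrist_force: [-1.6, 0.6, -3.3]
width: 0.0112
finger_force: 59.0
```

Run:
```python
from h import *
f=lambda x,y:(248+x/6.667-.43,102+y/6.667-.43)
print('ring up',onz('scene',*f(452,287),.120),'low',onz('scene',*f(432,403),.052))
print('pin up',onz('scene',*f(313,265),.110),'low',onz('scene',*f(298,383),.042))
ps=[];fs=[]
for k in range(4):
    p,d=cams.snapshot('scene'); s=env.get_state(); ps.append(s['tcp_pos']);fs.append(s['wrist_force'])
print(np.round(ps,4),np.round(fs,1))
uv=proj('scene',[[.52,-.134,.08]])[0].astype(int)
cv2.imwrite('pics/s3b.png',cv2.resize(p[uv[1]-30:uv[1]+30,uv[0]-40:uv[0]+40],(800,600),interpolation=2)); print('crop origin',uv-[40,30],'scale 10')
```

```text
ring up [ 0.48385245 -0.13247832  0.12      ] low [ 0.48432844 -0.13453479  0.052     ]
pin up [ 0.54070002 -0.12980915  0.11      ] low [ 0.54135385 -0.12966685  0.042     ]
[[ 0.4711 -0.1336  0.1449]
 [ 0.4709 -0.1336  0.1448]
 [ 0.4709 -0.1336  0.1449]
 [ 0.471  -0.1337  0.1449]] [[-0.3  0.8 -3. ]
 [ 0.2 -0.4 -2.2]
 [-0.3  0.1 -3.5]
 [ 0.1  0.1 -2.7]]
crop origin [261 120] scale 10
```

View pics/s3b.png

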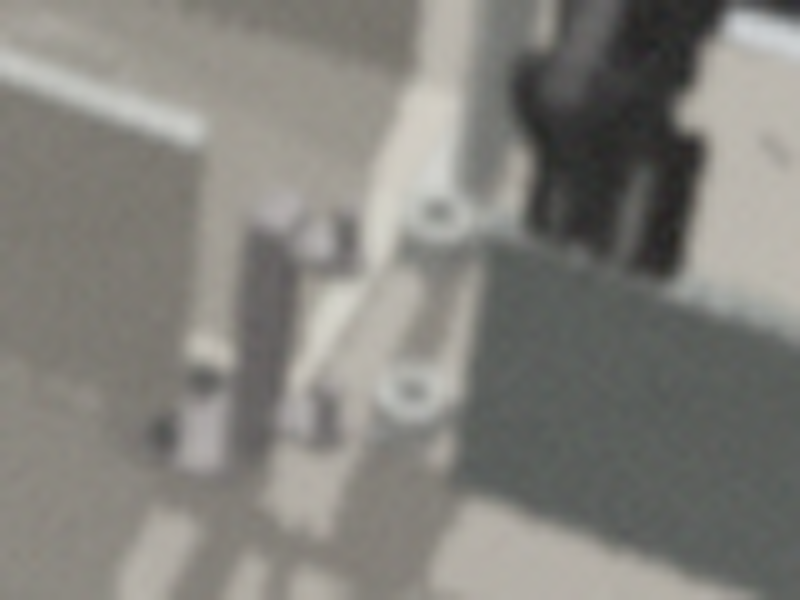

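Run:
```python
from h import *
f=lambda x,y:(261+x/10-.45,120+y/10-.45)
a=onz('scene',*f(437,213),.1195);b=onz('scene',*f(412,390),.0515)
c=onz('scene',*f(322,222),.110);d=onz('scene',*f(305,398),.042)
print(a,b,c,d,c-a,d-b)
g=cv2.imread('pics/s3b.png')
```

```text
[ 0.51525992 -0.13327788  0.1195    ] [ 0.51559061 -0.13427599  0.0515    ] [ 0.54428294 -0.1261655   0.11      ] [ 0.54391371 -0.1269491   0.042     ] [ 0.02902302  0.00711238 -0.0095    ] [ 0.0283231   0.00732689 -0.0095    ]
```

>>> servo_tool:
  series:
    - [0.1, 0, 0, 0, 0, 0]
    - [0.05, 0, 0, 0, 0, 0]
    - [0.025, 0, 0, 0, 0, 0]
    - [0, 0, 0, 0, 0, 0]

```text
time_s: 8.97
tcp_pos: [0.4789, -0.134, 0.1452]
tcp_rot: [3.14, -0.001, -0.029]
wrist_force: [-0.7, 0.7, -1.8]
width: 0.0115
finger_force: 59.0
```

>>> servo_tool:
  series:
    - [0.04, 0, 0, 0, 0, 0]
    - [0.02, 0, 0, 0, 0, 0]
    - [0, 0, 0, 0, 0, 0]

```text
time_s: 9.22
tcp_pos: [0.4811, -0.1341, 0.1451]
tcp_rot: [3.14, -0.001, -0.029]
wrist_force: [0.4, -0.1, -1.9]
width: 0.0114
finger_force: 59.0
```

>>> servo_tool:
  series:
    - [0.02, 0, 0, 0, 0, 0]
    - [0, 0, 0, 0, 0, 0]

```text
time_s: 9.38
tcp_pos: [0.4817, -0.1341, 0.1451]
tcp_rot: [3.14, -0.001, -0.029]
wrist_force: [-0.7, -0.4, -2.8]
width: 0.0113
finger_force: 59.0
```

>>> servo_tool:
  series:
    - [0.02, 0, 0, 0, 0, 0]
    - [0, 0, 0, 0, 0, 0]

```text
time_s: 9.55
tcp_pos: [0.4821, -0.134, 0.145]
tcp_rot: [3.14, 0.0, -0.029]
wrist_force: [-1.7, -0.7, -1.4]
width: 0.0113
finger_force: 59.1
```

>>> servo_tool:
  series:
    - [0.025, 0, 0, 0, 0, 0]
    - [0, 0, 0, 0, 0, 0]

```text
time_s: 9.72
tcp_pos: [0.4824, -0.134, 0.1449]
tcp_rot: [3.141, 0.002, -0.029]
wrist_force: [-4.7, -0.4, -0.1]
width: 0.0113
finger_force: 59.6
```

>>> servo_tool:
  series:
    - [0.025, 0, 0, 0, 0, 0]
    - [0, 0, 0, 0, 0, 0]

```text
time_s: 9.88
tcp_pos: [0.4826, -0.1339, 0.1447]
tcp_rot: [3.141, 0.004, -0.029]
wrist_force: [-8.3, -1.1, 3.3]
width: 0.0112
finger_force: 60.0
```

Front contact came on at TCP x of about 0.482, so the seat is at about x 0.4956. Next I go round to the left and touch in y.

>>> servo_tool:
  series:
    - [-0.2, 0, 0, 0, 0, 0]
    - [-0.2, -0.1, 0, 0, 0, 0]
    - [0, -0.3, 0, 0, 0, 0]
    - [0, -0.3, 0, 0, 0, 0]
    - [0.15, 0, 0, 0, 0, 0]
    - [0.2, 0, 0, 0, 0, 0]
    - [0.2, 0, 0, 0, 0, 0]
    - [0.14, 0, 0, 0, 0, 0]
    - [0, 0, 0, 0, 0, 0]
    - [0, 0, 0, 0, 0, 0]

```text
time_s: 10.72
tcp_pos: [0.4973, -0.1066, 0.1449]
tcp_rot: [3.14, -0.0, -0.029]
wrist_force: [-0.8, -0.1, -3.2]
width: 0.0112
finger_force: 59.1
```

>>> servo_tool:
  series:
    - [0, 0.08, 0, 0, 0, 0]
    - [0, 0.06, 0, 0, 0, 0]
    - [0, 0.02, 0, 0, 0, 0]
    - [0, 0, 0, 0, 0, 0]

```text
time_s: 11.05
tcp_pos: [0.4964, -0.1133, 0.145]
tcp_rot: [3.14, -0.0, -0.029]
wrist_force: [-1.5, -0.3, -2.3]
width: 0.0113
finger_force: 59.1
```

>>> servo_tool:
  series:
    - [0, 0.025, 0, 0, 0, 0]
    - [0, 0, 0, 0, 0, 0]

```text
time_s: 11.22
tcp_pos: [0.4965, -0.1141, 0.1451]
tcp_rot: [3.14, -0.001, -0.029]
wrist_force: [0.1, -0.2, -3.2]
width: 0.0115
finger_force: 59.1
```

>>> servo_tool:
  series:
    - [0, 0.025, 0, 0, 0, 0]
    - [0, 0, 0, 0, 0, 0]

```text
time_s: 11.38
tcp_pos: [0.4966, -0.115, 0.1451]
tcp_rot: [3.14, -0.001, -0.029]
wrist_force: [0.1, -0.1, -2.1]
width: 0.0111
finger_force: 59.1
```

>>> servo_tool:
  series:
    - [0, 0.025, 0, 0, 0, 0]
    - [0, 0, 0, 0, 0, 0]

```text
time_s: 11.55
tcp_pos: [0.4966, -0.116, 0.1451]
tcp_rot: [3.14, -0.001, -0.029]
wrist_force: [-1.2, 0.4, -2.5]
width: 0.0112
finger_force: 59.1
```

>>> servo_tool:
  series:
    - [0, 0.025, 0, 0, 0, 0]
    - [0, 0, 0, 0, 0, 0]

```text
time_s: 11.72
tcp_pos: [0.4966, -0.117, 0.1451]
tcp_rot: [3.14, -0.001, -0.029]
wrist_force: [-0.8, 0.2, -3.2]
width: 0.0113
finger_force: 59.1
```

>>> servo_tool:
  series:
    - [0, 0.025, 0, 0, 0, 0]
    - [0, 0, 0, 0, 0, 0]

```text
time_s: 11.88
tcp_pos: [0.4966, -0.118, 0.1451]
tcp_rot: [3.14, -0.001, -0.029]
wrist_force: [0.9, -0.1, -2.6]
width: 0.011
finger_force: 59.1
```

>>> servo_tool:
  series:
    - [0, 0.025, 0, 0, 0, 0]
    - [0, 0, 0, 0, 0, 0]

```text
time_s: 12.05
tcp_pos: [0.4965, -0.119, 0.1451]
tcp_rot: [3.14, -0.0, -0.029]
wrist_force: [1.0, -0.0, -2.3]
width: 0.0115
finger_force: 59.1
```

>>> servo_tool:
  series:
    - [0, 0.025, 0, 0, 0, 0]
    - [0, 0, 0, 0, 0, 0]

```text
time_s: 12.22
tcp_pos: [0.4965, -0.12, 0.1451]
tcp_rot: [3.14, -0.001, -0.029]
wrist_force: [0.8, 0.3, -2.8]
width: 0.0115
finger_force: 59.1
```

>>> servo_tool:
  series:
    - [0, 0.025, 0, 0, 0, 0]
    - [0, 0, 0, 0, 0, 0]

```text
time_s: 12.38
tcp_pos: [0.4964, -0.121, 0.145]
tcp_rot: [3.14, -0.0, -0.029]
wrist_force: [-0.7, -0.5, -3.0]
width: 0.0112
finger_force: 59.1
```

>>> servo_tool:
  series:
    - [0, 0.025, 0, 0, 0, 0]
    - [0, 0, 0, 0, 0, 0]

```text
time_s: 12.55
tcp_pos: [0.4964, -0.1215, 0.1451]
tcp_rot: [3.141, -0.0, -0.029]
wrist_force: [0.7, 3.4, -2.5]
width: 0.0111
finger_force: 59.2
```

>>> servo_tool:
  series:
    - [0, 0.025, 0, 0, 0, 0]
    - [0, 0, 0, 0, 0, 0]

```text
time_s: 12.72
tcp_pos: [0.4963, -0.1219, 0.145]
tcp_rot: [-3.141, -0.0, -0.029]
wrist_force: [0.5, 7.8, -1.1]
width: 0.011
finger_force: 59.5
```

Run:
```python
from h import *
p,d=cams.snapshot('scene'); s=env.get_state(); print(s['tcp_pos'],s['wrist_force'])
np.save('s4.npy',d)
u0,v0=261,120
a=cv2.resize(p[115:180,255:335],(800,650),interpolation=2)[:600]; cv2.imwrite('pics/s4b.png',a)
```

```text
[ 0.496286   -0.12191193  0.14503983] [ 0.25972032  7.319942   -1.01188348]
```

View pics/s4b.png

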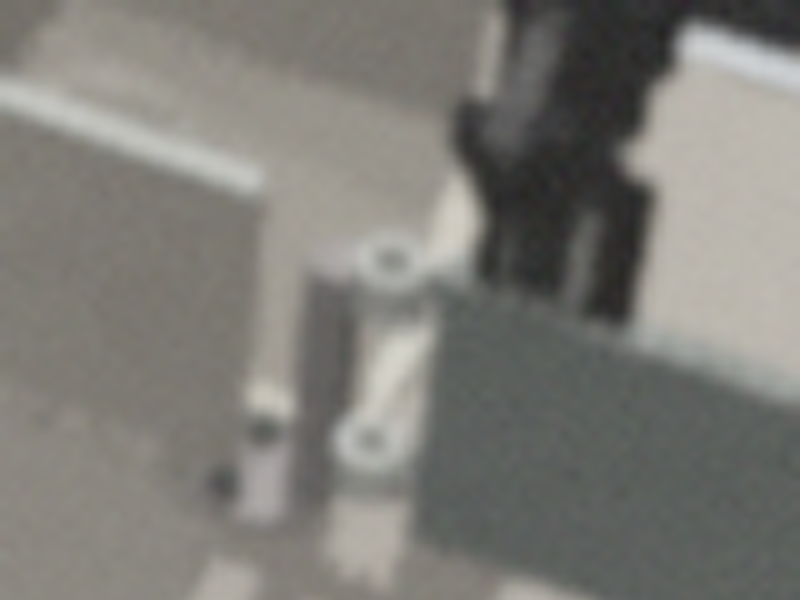

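Side contact came on at TCP y of about -0.1212 with no x force, so the seat TCP is about (0.4957, -0.1352). I back off, raise, come over the pins and check.

>>> servo_tool:
  series:
    - [0, -0.2, 0, 0, 0, 0]
    - [0, 0, -0.2, 0, 0, 0]
    - [0, 0, -0.18, 0, 0, 0]
    - [0, 0.2, 0, 0, 0, 0]
    - [0, 0.2, 0, 0, 0, 0]
    - [0, 0.105, 0, 0, 0, 0]
    - [0, 0, 0, 0, 0, 0]
    - [0, 0, 0, 0, 0, 0]
    - [0, 0, 0, 0, 0, 0]

```text
time_s: 13.52
tcp_pos: [0.4957, -0.1352, 0.16]
tcp_rot: [3.14, 0.0, -0.029]
wrist_force: [0.7, -0.4, -2.2]
width: 0.0113
finger_force: 59.2
```

>>> servo_tool:
  series:
    - [0, 0, 0.1, 0, 0, 0]
    - [0, 0, 0.1, 0, 0, 0]
    - [0, 0, 0, 0, 0, 0]

```text
time_s: 13.77
tcp_pos: [0.4954, -0.1347, 0.1512]
tcp_rot: [3.141, 0.001, -0.028]
wrist_force: [-0.8, -0.6, -2.2]
width: 0.0114
finger_force: 59.1
```

>>> servo_tool:
  series:
    - [0, 0, 0.04, 0, 0, 0]
    - [0, 0, 0.03, 0, 0, 0]
    - [0, 0, 0, 0, 0, 0]

```text
time_s: 14.02
tcp_pos: [0.4959, -0.1349, 0.1492]
tcp_rot: [3.14, -0.0, -0.029]
wrist_force: [-0.3, 0.8, -3.0]
width: 0.0109
finger_force: 59.1
```

>>> servo_tool:
  series:
    - [0, 0, 0.04, 0, 0, 0]
    - [0, 0, 0.04, 0, 0, 0]
    - [0, 0, 0, 0, 0, 0]

```text
time_s: 14.27
tcp_pos: [0.4959, -0.135, 0.146]
tcp_rot: [3.14, -0.0, -0.029]
wrist_force: [1.0, 0.6, -2.5]
width: 0.0112
finger_force: 59.1
```

>>> servo_tool:
  series:
    - [0, 0, 0.05, 0, 0, 0]
    - [0, 0, 0.05, 0, 0, 0]
    - [0, 0, 0, 0, 0, 0]

```text
time_s: 14.52
tcp_pos: [0.4958, -0.135, 0.1419]
tcp_rot: [3.14, 0.0, -0.029]
wrist_force: [-0.4, 0.3, -2.4]
width: 0.0112
finger_force: 59.2
```

>>> servo_tool:
  series:
    - [0, 0, 0.05, 0, 0, 0]
    - [0, 0, 0.05, 0, 0, 0]
    - [0, 0, 0, 0, 0, 0]

```text
time_s: 14.77
tcp_pos: [0.4958, -0.135, 0.1379]
tcp_rot: [3.14, 0.0, -0.029]
wrist_force: [0.2, -0.5, -2.6]
width: 0.011
finger_force: 59.2
```

>>> servo_tool:
  series:
    - [0, 0, 0.025, 0, 0, 0]
    - [0, 0, 0.025, 0, 0, 0]
    - [0, 0, 0, 0, 0, 0]

```text
time_s: 15.02
tcp_pos: [0.4961, -0.1351, 0.1362]
tcp_rot: [3.14, -0.001, -0.029]
wrist_force: [-0.1, 0.9, -3.4]
width: 0.0114
finger_force: 59.3
```

>>> servo_tool:
  series:
    - [0, 0, 0.02, 0, 0, 0]
    - [0, 0, 0, 0, 0, 0]

```text
time_s: 15.18
tcp_pos: [0.4961, -0.1351, 0.1361]
tcp_rot: [3.14, -0.001, -0.029]
wrist_force: [-3.0, -0.2, 5.0]
width: 0.0115
finger_force: 60.4
```

Seated: upward force has come on at z 0.136, the expected seat height. I loosen the jaws into a loose cage and check that it's down.

>>> servo_tool:
  series:
    - [0, 0, -0.01, 0, 0, 0]
    - [0, 0, 0, 0, 0, 0]
    - [0, 0, 0, 0, 0, 0]
    - [0, 0, 0, 0, 0, 0]
    - [0, 0, 0, 0, 0, 0]
    - [0, 0, 0, 0, 0, 0]
  hand: 0.6

```text
time_s: 15.68
tcp_pos: [0.496, -0.1351, 0.1358]
tcp_rot: [3.14, -0.0, -0.029]
wrist_force: [0.3, -0.9, -0.3]
width: 0.0172
finger_force: 0.0
```

Run:
```python
from h import *
p,d=cams.snapshot('scene'); s=env.get_state(); print(s['tcp_pos'],s['wrist_force'],s['width'])
P=cloud('scene',d).reshape(-1,3)
q=P[(P[:,0]>.38)&(P[:,0]<.53)&(abs(P[:,1]+.134)<.03)&(P[:,2]>.004)&(P[:,2]<.128)]
q=q[(q[:,0]<.46)]; print(len(q),q.min(0).round(4),q.max(0).round(4),np.percentile(q[:,2],[1,99]))
cv2.imwrite('pics/s5b.png',cv2.resize(p[110:200,250:370],(800,600),interpolation=2))
```

```text
[ 0.49603384 -0.13509084  0.13583557] [0.08590021 0.71956863 0.78664395] 0.016616545408261862
586 [ 0.403  -0.1376  0.0064] [ 0.4599 -0.1259  0.1152] [0.00934033 0.11406104]
```

View pics/s5b.png

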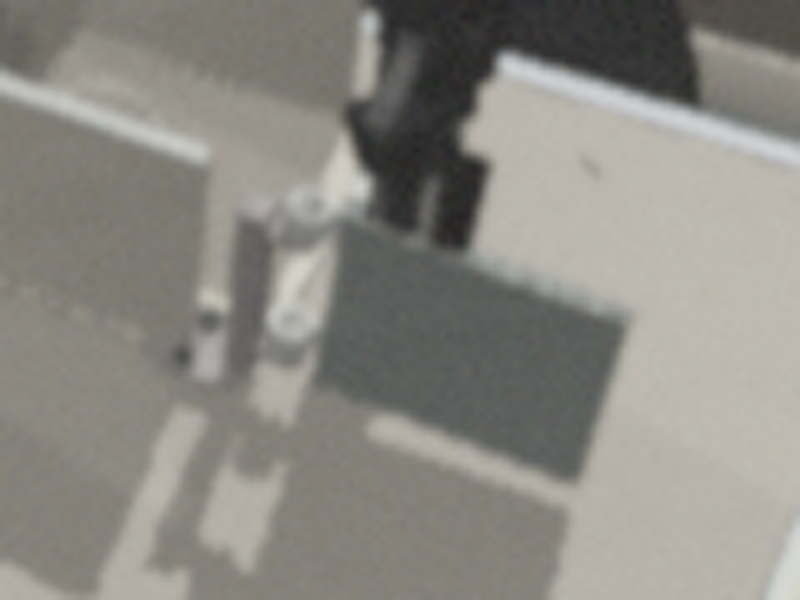

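The bores at (312,205) and (293,322) now show bright pin tips, and the door stands level, so it's on both pins. Now I swing it shut in the loose cage.

>>> servo_tool:
  series:
    - [0.001, 0.035, 0, 0, 0, -0.45]
    - [0.002, 0.07, 0, 0, 0, -0.9]
    - [0.002, 0.07, 0, 0, 0, -0.9]
    - [0.002, 0.071, 0, 0, 0, -0.9]
    - [0.002, 0.071, 0, 0, 0, -0.9]
    - [0.002, 0.071, 0, 0, 0, -0.9]
    - [0.002, 0.071, 0, 0, 0, -0.9]
    - [0.002, 0.071, 0, 0, 0, -0.9]
    - [0, 0, 0, 0, 0, 0]

```text
time_s: 16.48
tcp_pos: [0.5006, -0.156, 0.1359]
tcp_rot: [3.14, -0.0, 0.444]
wrist_force: [0.7, 0.7, -0.3]
width: 0.0167
finger_force: 0.0
```

>>> servo_tool:
  series:
    - [0.002, 0.071, 0, 0, 0, -0.9]
    - [0.002, 0.071, 0, 0, 0, -0.9]
    - [0.002, 0.071, 0, 0, 0, -0.9]
    - [0.002, 0.071, 0, 0, 0, -0.9]
    - [0.002, 0.071, 0, 0, 0, -0.9]
    - [0.002, 0.071, 0, 0, 0, -0.9]
    - [0.002, 0.071, 0, 0, 0, -0.9]
    - [0.002, 0.071, 0, 0, 0, -0.9]
    - [0.002, 0.071, 0, 0, 0, -0.9]
    - [0.002, 0.071, 0, 0, 0, -0.9]

```text
time_s: 17.32
tcp_pos: [0.5193, -0.1759, 0.1358]
tcp_rot: [3.141, 0.001, 1.072]
wrist_force: [-0.4, 1.0, -0.4]
width: 0.017
finger_force: 0.2
```

>>> servo_tool:
  series:
    - [0.002, 0.071, 0, 0, 0, -0.9]
    - [0.002, 0.071, 0, 0, 0, -0.9]
    - [0.002, 0.071, 0, 0, 0, -0.9]
    - [0.001, 0.04, 0, 0, 0, -0.5]
    - [0.001, 0.04, 0, 0, 0, -0.5]
    - [0.001, 0.04, 0, 0, 0, -0.5]
    - [0.001, 0.04, 0, 0, 0, -0.5]
    - [0, 0, 0, 0, 0, 0]

```text
time_s: 17.98
tcp_pos: [0.5335, -0.1808, 0.1359]
tcp_rot: [3.141, 0.001, 1.398]
wrist_force: [-0.6, 0.2, 0.3]
width: 0.0169
finger_force: 0.1
```

>>> servo_tool:
  series:
    - [0, 0.024, 0, 0, 0, -0.3]
    - [0, 0.024, 0, 0, 0, -0.3]
    - [0, 0.024, 0, 0, 0, -0.3]
    - [0, 0.024, 0, 0, 0, -0.3]
    - [0, 0.024, 0, 0, 0, -0.3]
    - [0, 0.024, 0, 0, 0, -0.3]
    - [0, 0, 0, 0, 0, 0]

```text
time_s: 18.57
tcp_pos: [0.5395, -0.1817, 0.136]
tcp_rot: [3.141, 0.001, 1.526]
wrist_force: [-0.1, 0.9, 0.5]
width: 0.0175
finger_force: 0.1
```

>>> servo_tool:
  series:
    - [0, 0.02, 0, 0, 0, 0]
    - [0, 0.02, 0, 0, 0, 0]
    - [0, 0, 0, 0, 0, 0]

```text
time_s: 18.82
tcp_pos: [0.541, -0.1818, 0.136]
tcp_rot: [3.141, 0.001, 1.524]
wrist_force: [-0.7, -0.9, -0.7]
width: 0.0173
finger_force: 0.2
```

Push straight in (+x) in small steps until the stop is felt.

>>> servo_tool:
  series:
    - [0, 0.025, 0, 0, 0, 0]
    - [0, 0, 0, 0, 0, 0]

```text
time_s: 18.98
tcp_pos: [0.5419, -0.1817, 0.136]
tcp_rot: [3.141, 0.001, 1.525]
wrist_force: [-0.8, 0.1, -0.4]
width: 0.0167
finger_force: 0.2
```

>>> servo_tool:
  series:
    - [0, 0.025, 0, 0, 0, 0]
    - [0, 0, 0, 0, 0, 0]

```text
time_s: 19.15
tcp_pos: [0.5426, -0.1818, 0.1359]
tcp_rot: [-3.142, 0.001, 1.525]
wrist_force: [-0.7, -0.6, 0.4]
width: 0.0171
finger_force: 0.5
```

Run:
```python
from h import *
p,d=cams.snapshot('scene'); s=env.get_state(); print(s['tcp_pos'],s['wrist_force'],s['width'])
P=cloud('scene',d).reshape(-1,3)
cv2.imwrite('pics/s6b.png',cv2.resize(p[85:175,240:360],(800,600),interpolation=2))
```

```text
[ 0.5426485  -0.18175966  0.13591034] [-1.06157897 -0.97724587  0.3725016 ] 0.017286251838619395
```

View pics/s6b.png

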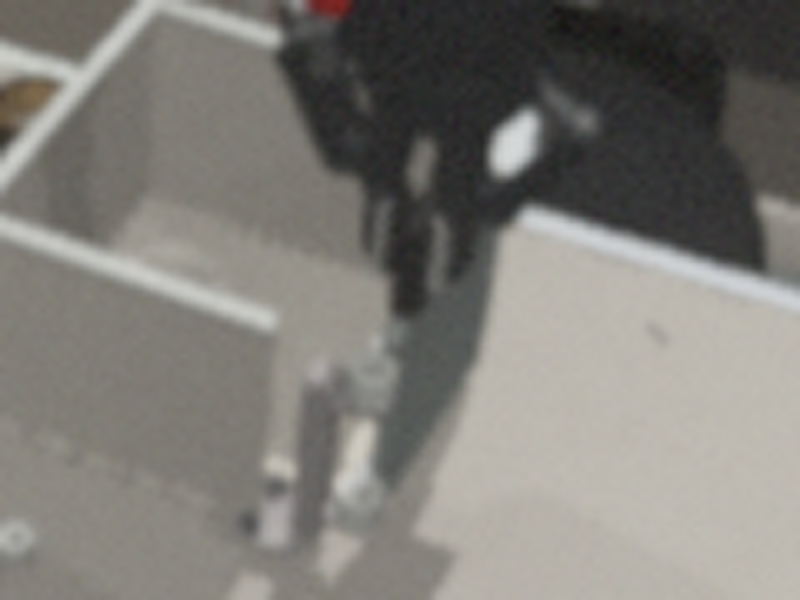

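The door is nearly shut, with its panel from (390,440) to under the keeper at (515,140). I keep pushing gently.

>>> servo_tool:
  series:
    - [0, 0.025, 0, 0, 0, 0]
    - [0, 0, 0, 0, 0, 0]

```text
time_s: 19.37
tcp_pos: [0.5429, -0.1818, 0.1358]
tcp_rot: [-3.14, 0.001, 1.525]
wrist_force: [-4.2, -0.4, 2.5]
width: 0.0172
finger_force: 2.4
```

>>> servo_tool:
  series:
    - [0, 0.025, 0, 0, 0, 0]
    - [0, 0, 0, 0, 0, 0]

```text
time_s: 19.53
tcp_pos: [0.5431, -0.1817, 0.1358]
tcp_rot: [-3.138, 0.001, 1.525]
wrist_force: [-7.5, -0.2, 6.8]
width: 0.0174
finger_force: 4.0
```

Stop reached, and the geometry matches the shut plane. I centre, open and rise away.

>>> servo_tool:
  series:
    - [0, -0.08, 0, 0, 0, 0]
    - [0, -0.03, 0, 0, 0, 0]
    - [0, 0, 0, 0, 0, 0]

```text
time_s: 19.78
tcp_pos: [0.5406, -0.1817, 0.1361]
tcp_rot: [3.14, 0.001, 1.524]
wrist_force: [-0.3, -0.5, -0.0]
width: 0.0171
finger_force: 0.0
```

>>> servo_tool:
  series:
    - [0, 0, 0, 0, 0, 0]
    - [0, 0, 0, 0, 0, 0]
    - [0, 0, 0, 0, 0, 0]
    - [0, 0, 0, 0, 0, 0]
    - [0, 0, 0, 0, 0, 0]
  hand: 0

```text
time_s: 20.2
tcp_pos: [0.5405, -0.1816, 0.1359]
tcp_rot: [3.141, 0.001, 1.525]
wrist_force: [0.2, -0.5, 0.5]
width: 0.0428
finger_force: 0.0
```

>>> servo_tool:
  series:
    - [0, 0, -0.2, 0, 0, 0]
    - [0, 0, -0.4, 0, 0, 0]
    - [0, 0, -0.6, 0, 0, 0]
    - [0, 0, -0.6, 0, 0, 0]
    - [0, 0, -0.6, 0, 0, 0]
    - [-0.4, 0, -0.3, 0, 0, 0]
    - [0.8, -0.6, 0, 0, 0, 0]
    - [0.8, -0.6, 0, 0, 0, 0]
    - [0.8, -0.6, 0, 0, 0, 0]
    - [0.8, -0.6, 0, 0, 0, 0]

```text
time_s: 21.03
tcp_pos: [0.4485, -0.0643, 0.2443]
tcp_rot: [3.14, 0.001, 1.523]
wrist_force: [0.5, 0.6, 0.5]
width: 0.0426
finger_force: 0.0
```

Run:
```python
from h import *
p,d=cams.snapshot('scene'); s=env.get_state(); print(s['time_s'],s['tcp_pos'],s['wrist_force'],s['width'])
t,dt=cams.snapshot('top')
im=np.zeros((600,800,3),np.uint8); im[:,:450]=cv2.resize(p[80:180,240:315],(450,600),interpolation=2); im[:350,450:]=cv2.resize(t[120:220,290:390],(350,350),interpolation=2); cv2.imwrite('pics/s7.png',im)
P=cloud('top',dt).reshape(-1,3)
q=P[(abs(P[:,0]-.54)<.06)&(P[:,1]<-.14)&(P[:,1]>-.25)&(P[:,2]>.1)&(P[:,2]<.17)]; k=q[q[:,2]>.14]
print('tab',len(k),k.mean(0) if len(k) else 0)
k=q[(q[:,2]<.123)&(q[:,1]<-.2)]; print('panel',len(k),k.mean(0) if len(k) else 0,np.polyfit(k[:,1],k[:,0],1) if len(k)>5 else 0)
```

```text
21.0833 [ 0.44319626 -0.05993608  0.24333118] [-5.79895057  2.71036228 -1.9291788 ] 0.04259436136155909
tab 6 [ 0.54473851 -0.1977837   0.15621776]
panel 0 0 0
```

View pics/s7.png

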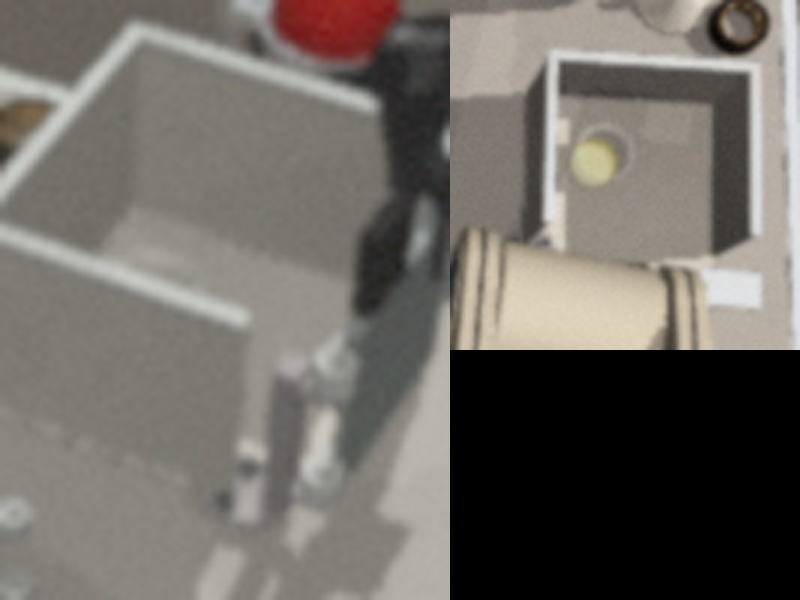

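The picture shows both knuckles on the post and the door shut under the keeper, with the beaker still standing. The arm hides part of the view, so I move it clear and check the shut plane numerically.

>>> servo_tool:
  series:
    - [0.9, 0, -0.2, 0, 0, 0]
    - [0.9, 0, 0, 0, 0, 0]
    - [0.9, 0, 0, 0, 0, 0]
    - [0.9, 0, 0, 0, 0, 0]
    - [0.9, 0, 0, 0, 0, 0]
    - [0.9, 0, 0, 0, 0, 0]
    - [0.9, 0, 0, 0, 0, 0]
    - [0, 0, 0, 0, 0, 0]
    - [0, 0, 0, 0, 0, 0]
    - [0, 0, 0, 0, 0, 0]

```text
time_s: 21.97
tcp_pos: [0.4613, 0.1863, 0.2516]
tcp_rot: [3.141, 0.002, 1.525]
wrist_force: [0.3, -0.0, 0.2]
width: 0.0426
finger_force: 0.0
```

Run:
```python
from h import *
for n in('top','scene'):
    p,d=cams.snapshot(n); P=cloud(n,d).reshape(-1,3)
    q=P[(abs(P[:,0]-.535)<.05)&(P[:,1]<-.15)&(P[:,1]>-.245)&(P[:,2]>.1)&(P[:,2]<.17)]
    for l,k in(('tab',q[q[:,2]>.148]),('ptop',q[(q[:,2]>.108)&(q[:,2]<.123)])): print(n,l,len(k),k.mean(0).round(4) if len(k) else 0, np.polyfit(k[:,1],k[:,0],1).round(4) if len(k)>9 else 0)
    k=P[(abs(P[:,0]-.52)<.05)&(P[:,1]<-.16)&(P[:,1]>-.28)&(P[:,2]>.03)&(P[:,2]<.1)]
    if len(k)>9: print('face',len(k),k.mean(0).round(4),np.polyfit(k[:,1],k[:,0],1).round(4))
    c=P[(abs(P[:,0]-.655)<.05)&(abs(P[:,1]+.2)<.06)&(P[:,2]>.03)&(P[:,2]<.08)]; print('beaker pts',len(c),c.mean(0).round(3) if len(c) else 0)
s=env.get_state(); print(s['time_s'],s['tcp_pos'],s['wrist_force'])
```

```text
top tab 82 [ 0.5392 -0.1818  0.1584] [0.0175 0.5424]
top ptop 53 [ 0.5377 -0.2048  0.1144] [0.0515 0.5482]
face 142 [ 0.5347 -0.2136  0.0662] [0.0351 0.5422]
beaker pts 143 [ 0.658 -0.193  0.052]
scene tab 0 0 0
scene ptop 11 [ 0.5342 -0.2276  0.1126] [0.079  0.5522]
face 106 [ 0.5322 -0.2402  0.0651] [0.0405 0.542 ]
beaker pts 0 0
22.0667 [0.46131164 0.18542195 0.25152915] [0.53354487 0.28406657 0.26441288]
```

The door face slope (0.035) matches the shield yaw (0.029), so the door is shut, seated and released. Handing in.

```bash
python3 -c "
from station import env
print(env.close_job())"
```

```text
the job is handed in; nothing more can be done
None
```

The door is seated on both pins, swung shut under the keeper against the stop and released; I handed the job in at about 22 s, and it returned no verdict.

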